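Find the rocking corner of a jig plate and press its shim home

TASK

The jig plate rocks at one corner: press down on the rubber pads at its corners with the fingertips, one after another, until you find the corner that gives, and then press the brass shim button of that corner fully home. Leave the other three buttons raised, do not lift or shift the plate, and leave the steel gauge standing on it and the things round it where they are. Finish clear of everything.

Things in the scene. Friction and masses are not known exactly. Their poses are not given: they have to be found in the camera images.
- plate: Loose aluminium jig plate, 170 x 220 x 12 mm, 0.35 to 0.65 kg; origin at the centre of its underside, x away from the robot at yaw 0. It rests on four corner feet, top face 46 mm above the bench, between low steel dowels. Three feet are rigid, one is springy but looks the same; which corner it is changes from run to run.
- rocker_foot (a joint): How far the springy foot under the rocking corner is pressed down, m: 0 up, 0.0095 fully sunk. Pressing that corner's pad sinks the pad about 5 mm (starts to give at about 4 N, bottoms at about 9 N); let go, it springs back up. The other corners stay firm. The value does not tell which corner that is.
- rocker_shim (a joint): How far the brass shim button of the rocking corner is pressed in, m: 0 raised, 0.012 fully home. About 7 N of friction; it stays where it is left. It does not tell which corner that is. Pressing it in drives a shim up under that corner, which then no longer gives.
- sound_shim_1 (a joint): How far the shim button of one of the three firm corners is pressed in, m: 0 raised, 0.012 home; this number is not tied to any particular corner. To be left raised.
- sound_shim_2 (a joint): How far the shim button of one of the three firm corners is pressed in, m: 0 raised, 0.012 home; this number is not tied to any particular corner. To be left raised.
- sound_shim_3 (a joint): How far the shim button of one of the three firm corners is pressed in, m: 0 raised, 0.012 home; this number is not tied to any particular corner. To be left raised.
- pad_1 (a point): Centre of the top of the black rubber press pad (24 mm across, 2 mm high, top 48 mm above the bench) at the front left corner of the plate (as seen by the robot, +y left); 46 mm in from the corner's button towards the plate's centre. Press the corner here. Moves with the plate.
- pad_2 (a point): Centre of the top of the black rubber press pad (24 mm across, 2 mm high, top 48 mm above the bench) at the rear left corner of the plate (as seen by the robot, +y left); 46 mm in from the corner's button towards the plate's centre. Press the corner here. Moves with the plate.
- pad_3 (a point): Centre of the top of the black rubber press pad (24 mm across, 2 mm high, top 48 mm above the bench) at the rear right corner of the plate (as seen by the robot, +y left); 46 mm in from the corner's button towards the plate's centre. Press the corner here. Moves with the plate.
- pad_4 (a point): Centre of the top of the black rubber press pad (24 mm across, 2 mm high, top 48 mm above the bench) at the front right corner of the plate (as seen by the robot, +y left); 46 mm in from the corner's button towards the plate's centre. Press the corner here. Moves with the plate.
- button_1 (a point): Top centre of the raised brass shim button (20 mm across) at the front left corner, beside pad_1. It stands in a 25 mm hole of the plate, top 60 mm above the bench, 14 mm above the plate; fully home it is 12 mm lower, 2 mm above the plate. This point is fixed to the base and stays at the raised height when the button goes down.
- button_2 (a point): Top centre of the raised brass shim button (20 mm across) at the rear left corner, beside pad_2. It stands in a 25 mm hole of the plate, top 60 mm above the bench, 14 mm above the plate; fully home it is 12 mm lower, 2 mm above the plate. This point is fixed to the base and stays at the raised height when the button goes down.
- button_3 (a point): Top centre of the raised brass shim button (20 mm across) at the rear right corner, beside pad_3. It stands in a 25 mm hole of the plate, top 60 mm above the bench, 14 mm above the plate; fully home it is 12 mm lower, 2 mm above the plate. This point is fixed to the base and stays at the raised height when the button goes down.
- button_4 (a point): Top centre of the raised brass shim button (20 mm across) at the front right corner, beside pad_4. It stands in a 25 mm hole of the plate, top 60 mm above the bench, 14 mm above the plate; fully home it is 12 mm lower, 2 mm above the plate. This point is fixed to the base and stays at the raised height when the button goes down.
- puck_a: Black round unit with white cap, 54 mm across, 44 mm high, standing on the bench close to the left side of the jig; origin at its underside. Leave it alone.
- ring_gauge: Steel plug gauge, 32 mm across, 40 mm high, standing on the middle of the plate; origin at its underside. Leave it alone.
- tape_green: Roll of green tape, 63 mm across, 19 mm high, lying close to the right side of the jig; origin at its underside. Leave it alone.
- puck_b: Another black round unit with white cap, 54 mm across, 44 mm high, on the bench to the left; origin at its underside. Leave it alone.
- glue_bottle: Red bottle with black nozzle, 30 mm across, 92 mm high, on the bench to the right; origin at its underside. Leave it alone.

How it is judged:
By the outcome, as a careful person would: the job done as asked, in the order asked, and still so for the second after the job is handed in, with the robot touching nothing.
It also fails if it takes over 48 s, if anything falls off the work surface, if the arm or the gripper's body presses on something with over 40 N, if the wrist force passes 120 N, or if a joint passes its speed limit or range.

ROBOT

A 6-joint arm with a two-finger parallel gripper is mounted at the origin on a cart in front of the work surface, level with it; the furniture and walls round the work are solid. World frame = base frame: x ahead of the robot, y to its left, z up, the work surface at z = 0. Lengths are in m, angles in rad, forces in N, time in s.
With the tool pointing down it reaches from about 0.35 to 0.975 m from the base axis. Payload 4.9 kg.
Tool frame: the origin (TCP) lies at the very end of the fingers, on their centre line; the grasp point (between the pads) lies 19 mm behind it; z points along the fingers, y is the line along which they close (so a half turn about z gives the same grasp; the last joint's range is limited). The gripper opens to 85 mm and grips with 20 to 120 N. Pads are 22 mm wide; open, the fingers measure 114 mm over their backs; the gripper's body (76 mm by 85 mm) begins 54 mm behind the grasp point. The pads swing forward as they close: fully open they stand 13 mm farther back than shut.
Start: joints at [1.041, 0.053, 1.613, -0, 1.476, -0.119], TCP at [0.25, 0.573, 0.231] pointing down, gripper open.
Joint ranges: [-3.01, 3.01], [-1.01, 2.22], [0.06, 2.58], [-1.02, 4.17], [0.09, 2.62], [-3.14, 3.14]. Speed limits (rad/s): [2.57, 2.57, 3.14, 3.14, 3.14, 3.14].

INTERFACE

Orientations are given as a rotation vector (axis times angle).
In Python, from station import ctrl, imaging gives the robot as it stands.
- The arm moves only by the tool play_rows, never from a script. Its argument "series" is a list of rows, each a list of 3 entries, a list of its own where there are three numbers: the opening, from 0 (shut) to 1 (fully open), then the shift along the tool's x, y, z each as a share of 0.05 m, from -1 to 1, then the turn, a rotation vector about the tool's x, y, z each as a share of 8 degrees, from -1 to 1. In form: [[grip, [dx, dy, dz], [ax, ay, az]], ...]. A call has 1 to 8 rows; each row shifts and turns the commanded pose from where the row before left it, along the tool's axes as they then stand; what a row does not reach is not made up. A row lasts 1/8 s, in which the tool goes at most 62.5 mm and 10.7 degrees, less where a joint would pass 70% of its speed; a pose out of reach is approached as far as the arm can. A call with a number of a shift or a turn outside -1 to 1 is refused whole. A call with a gripper value outside its range is refused whole. The fingers move at their own pace and stop on an object; "force" is the grip in N (left out, the last holds). Time passes only in rows, so rows that do not move let the fingers close. It gives the time, the measured TCP pose, the force, the opening and the grip force at its end, in the units of the state.
- ctrl.get_obs(): the state, without advancing time (a new reading comes with each control period).
- imaging.get_image(name): name is "scene" or "top"; returns a dict with "color" (400x640x3 uint8, blue, green, red), "fx", "fy", "cx", "cy" (pixels), "D" ([k1, k2, p1, p2, k3] as OpenCV has them; the pictures are not rectified), "extrinsics" (4x4, takes a point from world to camera coordinates). Camera axes: x right, y down, z forward; pixel columns grow to the right and rows downward; lengths in m; the calibration is good to about 2 mm. A picture is of the moment at which its call begins. There is no depth.
- ctrl.finish_job(): hands the job in; it is judged then, once.
The state is a dict: "t": time; "q": joint angles; "dq": joint speeds; "effort": joint torques, N m; "tool_pos": TCP position; "tool_rot": TCP orientation; "contact_force": force on the tool from outside, world axes, zero at the start; "wrist_torque": the same for the moment, N m; "opening": finger opening in m; "grip_force": force on a finger pad.
Only numpy, scipy, OpenCV 4.12 (cv2) and the standard library are available. Lean on these libraries where they do the work, as an engineer would, in place of code of your own. Each camera call takes 0.05 s, during which the arm holds its last target. There are 200 camera calls.

## Working session

There is one attempt and no reset: what is moved stays moved. The work goes in short steps, Python scripts to look and compute and a tool call to move; the robot and the scene stay as the last step left them, time stands still between calls to the robot, and variables do not carry over. Pictures are saved under pics/ and viewed, at most 10 in all, crops included, and the job is handed in when it is done.

Besides the shell and the picture viewer there is one more tool, called after "Request:" in YAML: its name, and indented under it one key for each argument. play_rows: Moves the arm, as the interface text tells. Shift numbers are shares of 0.05 m and turn numbers shares of 8 degrees, none past 1 either way. Its arguments: {"type":"object","properties":{"series":{"type":"array"},"force":{"type":"number"}},"required":["series"]}

```bash
mkdir -p pics; python3 - <<'E'
from station import ctrl, imaging
import cv2,numpy as np
o=ctrl.get_obs();print(o)
for n in("scene","top"):
    d=imaging.get_image(n);cv2.imwrite(f"pics/{n}0.png",d["color"]);E=np.array(d["extrinsics"])
    print(n,d["fx"],d["fy"],d["cx"],d["cy"],d["D"],(-E[:3,:3].T@E[:3,3]).round(3))
E
```

```text
{'t': 0.0, 'q': array([ 1.04100878e+00,  5.33921454e-02,  1.61430116e+00, -6.76906522e-06,
        1.47601862e+00, -1.19025105e-01]), 'dq': array([ 0.00103982, -0.00018552,  0.00069411,  0.00031421,  0.00027049,
       -0.00163648]), 'effort': array([ 2.46590374e-03, -3.93664169e+01, -3.70183182e+01,  1.12190696e-04,
        7.01955709e-03,  2.26301222e-05]), 'tool_pos': array([0.24926197, 0.57245447, 0.23003688]), 'tool_rot': array([-0.64055982, -3.07491037,  0.00315801]), 'contact_force': array([ 0.3687279 , -0.19442818, -0.4575535 ]), 'wrist_torque': array([0.06613272, 0.0339527 , 0.00110169]), 'grip_force': 0.0, 'opening': 0.08544977542814033}
scene 414.5312411282142 414.5312411282142 317.0239523797093 204.5043815393786 [-0.00803935  0.          0.          0.          0.        ] [ 0.028 -0.684  0.844]
top 390.91928417795833 390.91928417795833 316.0330340171271 200.73911153570606 [-0.09896879  0.          0.          0.          0.        ] [ 0.339 -0.011  1.285]
```

View pics/top0.png

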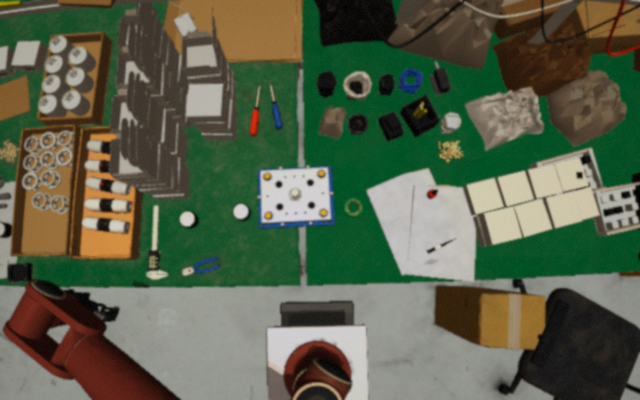

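View pics/scene0.png

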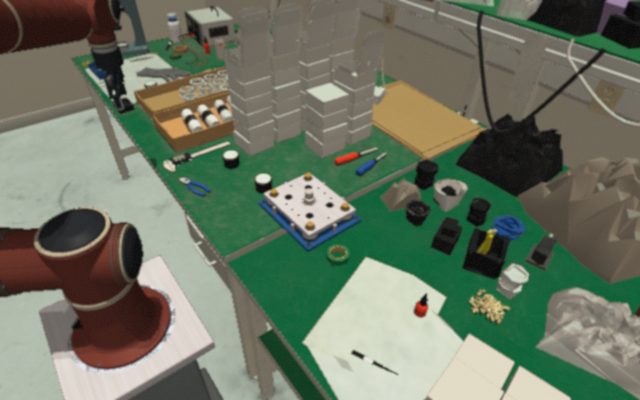

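Top view: the plate is at about (295,195). Brass buttons are at about (268,176), (322,174), (268,214) and (325,213), with the dark pads just inside them and the gauge at (295,195). The scene view shows the same layout, with puck_a on the left at (263,182) and the tape on the right at (338,255).

```bash
cat > h.py <<'E'
import cv2,numpy as np
from station import ctrl, imaging
from scipy.spatial.transform import Rotation as R
def ray(d,uv,z):
    K=np.array([[d["fx"],0,d["cx"]],[0,d["fy"],d["cy"]],[0,0,1]]);E=np.array(d["extrinsics"])
    p=cv2.undistortPoints(np.array([[uv]],float),K,np.array(d["D"]))[0,0]
    c=-E[:3,:3].T@E[:3,3];v=E[:3,:3].T@np.array([*p,1]);return (c+v*(z-c[2])/v[2])[:2]
def go(t):
    o=ctrl.get_obs();Rm=R.from_rotvec(o["tool_rot"])
    print("tool shift in units of 0.05:",(Rm.inv().apply(np.array(t)-o["tool_pos"])/.05).round(2),"axes x,y:",Rm.as_matrix()[:,:2].T.round(3).tolist())
def blobs(m,lo,hi):
    n,_,s,c=cv2.connectedComponentsWithStats(m.astype(np.uint8)); return [(c[i],s[i,4]) for i in range(1,n) if lo<=s[i,4]<=hi]
E
python3 - <<'E'
from h import *
box={"top":(255,165,338,230),"scene":(255,165,365,250)}
for n in box:
    d=imaging.get_image(n);x0,y0,x1,y1=box[n];im=d["color"][y0:y1,x0:x1]
    hsv=cv2.cvtColor(im,cv2.COLOR_BGR2HSV);H,S,V=cv2.split(hsv)
    for nm,m,z in(("brass",(H>10)&(H<32)&(S>110)&(V>70),.055 if n=="scene" else .06),("pad",(V<75)&(S<140),.048)):
        for c,a in blobs(m,8,200): print(n,nm,(c+[x0,y0]).round(1),a,ray(d,c+[x0,y0],z).round(4))
    cv2.imwrite(f"pics/{n}1.png",cv2.resize(im,None,fx=6,fy=6,interpolation=cv2.INTER_CUBIC))
E
```

```text
top brass [320.9 173.2] 32 [ 0.6363 -0.0277]
top brass [266.7 176.1] 31 [0.6312 0.1471]
top brass [323.3 212.3] 31 [ 0.5093 -0.0321]
top brass [267.9 215.1] 34 [0.5045 0.1436]
top pad [309.9 182.3] 18 [0.61   0.0085]
top pad [278.5 184. ] 16 [0.6068 0.1103]
top pad [279.2 206.4] 19 [0.5334 0.1085]
top pad [311.  204.9] 20 [0.5358 0.0063]
scene brass [307.5 175.7] 32 [0.6321 0.1465]
scene brass [273.2 192. ] 37 [0.503  0.1418]
scene brass [344.8 206.1] 36 [ 0.6353 -0.0309]
scene brass [309.6 225.1] 39 [ 0.5077 -0.0347]
scene brass [337.6 248.3] 27 [ 0.5159 -0.1456]
scene pad [360.2 174.2] 13 [0.7782 0.0634]
scene pad [262.9 186.9] 127 [0.4947 0.1878]
scene pad [287.9 196.8] 12 [0.5306 0.1052]
scene pad [329.1 204.6] 13 [0.6078 0.0064]
scene pad [285.5 217.5] 8 [0.4753 0.0348]
scene pad [309.1 215.2] 15 [0.5344 0.0039]
scene pad [344.8 220.2] 28 [ 0.6029 -0.0707]
scene pad [307.7 237.1] 61 [ 0.4811 -0.0629]
```

View pics/top1.png

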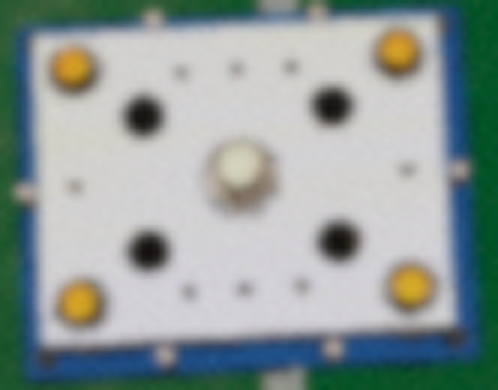

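The top crop shows four brass buttons at the corners, four pads inside them and the gauge in the centre. Button-to-pad distances come out at about 45.5 mm, which agrees with the given 46 mm, and both cameras agree to 2–3 mm.

```bash
python3 -c "
from h import *
go([.533,.107,.15])"
```

```text
tool shift in units of 0.05: [-8.92 -6.27  1.62] axes x,y: [[-0.917, 0.399, 0.0], [0.399, 0.917, -0.001]]
```

Request:
play_rows:
  series:
    - [0, [-0.74, -0.52, 0], [0, 0, 0]]
    - [0, [-0.74, -0.52, 0], [0, 0, 0]]
    - [0, [-0.74, -0.52, 0], [0, 0, 0]]
    - [0, [-0.74, -0.52, 0], [0, 0, 0]]
    - [0, [-0.74, -0.52, 0], [0, 0, 0]]
    - [0, [-0.74, -0.52, 0], [0, 0, 0]]
    - [0, [-0.74, -0.52, 0], [0, 0, 0]]
    - [0, [-0.74, -0.52, 0], [0, 0, 0]]

```text
t: 1.2
tool_pos: [0.4384, 0.2627, 0.2312]
tool_rot: [0.641, 3.075, 0.0]
contact_force: [0.4, -0.2, -0.6]
opening: 0.0001
grip_force: 0.0
```

Request:
play_rows:
  series:
    - [0, [-0.74, -0.52, 0.4], [0, 0, 0]]
    - [0, [-0.74, -0.52, 0.4], [0, 0, 0]]
    - [0, [-0.74, -0.52, 0.4], [0, 0, 0]]
    - [0, [-0.74, -0.52, 0.4], [0, 0, 0]]
    - [0, [0, 0, 0], [0, 0, 0]]
    - [0, [0, 0, 0], [0, 0, 0]]

```text
t: 1.95
tool_pos: [0.5319, 0.1098, 0.1513]
tool_rot: [-0.641, -3.075, -0.0]
contact_force: [0.3, 0.1, 0.2]
opening: -0.0003
grip_force: 0.0
```

```bash
python3 -c "
from h import *
o=ctrl.get_obs();print(o['t'],o['tool_pos'],o['contact_force'],o['opening']);go([.533,.107,.055])"
```

```text
1.95 [0.53186683 0.10982623 0.15131306] [0.33034925 0.11451211 0.17000211] -0.00029195540792694536
tool shift in units of 0.05: [-0.04 -0.04  1.93] axes x,y: [[-0.917, 0.4, 0.001], [0.4, 0.917, 0.0]]
```

Request:
play_rows:
  series:
    - [0, [-0.04, -0.04, 0.8], [0, 0, 0]]
    - [0, [0, 0, 0.8], [0, 0, 0]]
    - [0, [0, 0, 0.34], [0, 0, 0]]
    - [0, [0, 0, 0], [0, 0, 0]]
    - [0, [0, 0, 0.04], [0, 0, 0]]
    - [0, [0, 0, 0.04], [0, 0, 0]]
    - [0, [0, 0, 0], [0, 0, 0]]

```text
t: 2.82
tool_pos: [0.5337, 0.107, 0.0512]
tool_rot: [0.641, 3.074, 0.001]
contact_force: [0.2, 0.5, 0.1]
opening: -0.0001
grip_force: 0.0
```

Request:
play_rows:
  series:
    - [0, [0, 0, 0.02], [0, 0, 0]]
    - [0, [0, 0, 0.02], [0, 0, 0]]
    - [0, [0, 0, 0], [0, 0, 0]]

```text
t: 3.2
tool_pos: [0.533, 0.107, 0.0482]
tool_rot: [-0.641, -3.075, 0.0]
contact_force: [-0.4, 0.4, 0.2]
opening: -0.0
grip_force: 0.0
```

Request:
play_rows:
  series:
    - [0, [0, 0, 0.02], [0, 0, 0]]
    - [0, [0, 0, 0.02], [0, 0, 0]]
    - [0, [0, 0, 0], [0, 0, 0]]

```text
t: 3.58
tool_pos: [0.5329, 0.1072, 0.0469]
tool_rot: [-0.64, -3.075, 0.0]
contact_force: [-3.4, 0.5, 5.6]
opening: -0.0002
grip_force: 3.1
```

Request:
play_rows:
  series:
    - [0, [0, 0, 0.02], [0, 0, 0]]
    - [0, [0, 0, 0], [0, 0, 0]]

```text
t: 3.82
tool_pos: [0.5327, 0.1073, 0.0461]
tool_rot: [-0.64, -3.074, -0.0]
contact_force: [-4.8, 0.8, 7.2]
opening: -0.0001
grip_force: 3.9
```

Request:
play_rows:
  series:
    - [0, [0, 0, 0.02], [0, 0, 0]]
    - [0, [0, 0, 0], [0, 0, 0]]

```text
t: 4.08
tool_pos: [0.5325, 0.1074, 0.0452]
tool_rot: [-0.64, -3.073, -0.0]
contact_force: [-6.3, 1.9, 9.4]
opening: -0.0002
grip_force: 4.8
```

Request:
play_rows:
  series:
    - [0, [0, 0, 0.02], [0, 0, 0]]
    - [0, [0, 0, 0.02], [0, 0, 0]]
    - [0, [0, 0, 0], [0, 0, 0]]

```text
t: 4.45
tool_pos: [0.5325, 0.1075, 0.0444]
tool_rot: [-0.64, -3.073, -0.0]
contact_force: [-9.8, 0.9, 15.8]
opening: -0.0004
grip_force: 8.3
```

```bash
python3 - <<'E'
from h import *
d=imaging.get_image("scene");cv2.imwrite("pics/s2.png",cv2.resize(d["color"][150:260,240:380],None,fx=5,fy=5,interpolation=cv2.INTER_CUBIC))
o=ctrl.get_obs();print(o["tool_pos"],o["contact_force"],o["wrist_torque"])
E
```

```text
[0.53252993 0.10756506 0.0443821 ] [-10.24988061   1.55611941  15.73989892] [0.06967308 1.68875596 0.01286184]
```

View pics/s2.png

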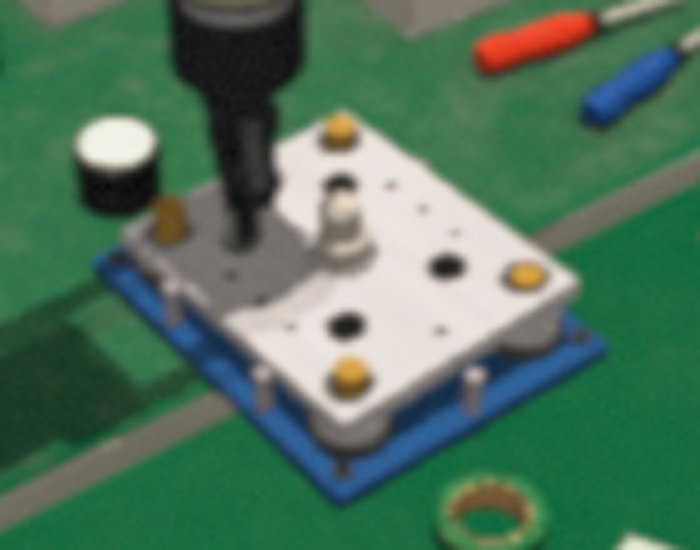

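Stiffness here is ambiguous: about 3.5 mm of sink with a rise in stiffness at the end. I'll compare with the next pads.

Request:
play_rows:
  series:
    - [0, [0, 0, -0.12], [0, 0, 0]]
    - [0, [0, 0, -0.3], [0, 0, 0]]
    - [0, [0, 0, -0.1], [0, 0, 0]]
    - [0, [0, 0, 0], [0, 0, 0]]
    - [0, [0, 0, 0], [0, 0, 0]]

```text
t: 5.12
tool_pos: [0.5328, 0.107, 0.0679]
tool_rot: [-0.641, -3.075, 0.0]
contact_force: [-0.4, -0.2, -0.1]
opening: 0.0
grip_force: 0.0
```

```bash
python3 -c "
from h import *
o=ctrl.get_obs();print(o['tool_pos'],o['contact_force']);go([.607,.110,.05])"
```

```text
[0.53275265 0.10695923 0.06785111] [-0.38028366 -0.15628689 -0.0998498 ]
tool shift in units of 0.05: [-1.34  0.65  0.36] axes x,y: [[-0.917, 0.399, 0.001], [0.399, 0.917, -0.0]]
```

Request:
play_rows:
  series:
    - [0, [-0.7, 0.32, 0], [0, 0, 0]]
    - [0, [-0.64, 0.33, 0], [0, 0, 0]]
    - [0, [0, 0, 0.2], [0, 0, 0]]
    - [0, [0, 0, 0.16], [0, 0, 0]]
    - [0, [0, 0, 0.02], [0, 0, 0]]
    - [0, [0, 0, 0.02], [0, 0, 0]]
    - [0, [0, 0, 0], [0, 0, 0]]

```text
t: 6.0
tool_pos: [0.607, 0.1101, 0.0481]
tool_rot: [-0.641, -3.076, 0.0]
contact_force: [-0.7, 0.0, -0.4]
opening: 0.0001
grip_force: 0.0
```

Request:
play_rows:
  series:
    - [0, [0, 0, 0.02], [0, 0, 0]]
    - [0, [0, 0, 0.02], [0, 0, 0]]
    - [0, [0, 0, 0], [0, 0, 0]]

```text
t: 6.38
tool_pos: [0.6072, 0.1101, 0.048]
tool_rot: [-0.64, -3.074, 0.001]
contact_force: [-7.4, -0.4, 10.9]
opening: 0.0
grip_force: 5.4
```

Request:
play_rows:
  series:
    - [0, [0, 0, 0.02], [0, 0, 0]]
    - [0, [0, 0, 0], [0, 0, 0]]

```text
t: 6.62
tool_pos: [0.6072, 0.1101, 0.048]
tool_rot: [-0.64, -3.074, 0.001]
contact_force: [-9.9, -0.6, 15.5]
opening: -0.0001
grip_force: 7.8
```

Request:
play_rows:
  series:
    - [0, [0, 0, 0.02], [0, 0, 0]]
    - [0, [0, 0, 0], [0, 0, 0]]

```text
t: 6.88
tool_pos: [0.6072, 0.1101, 0.0479]
tool_rot: [-0.64, -3.074, 0.001]
contact_force: [-12.9, -1.6, 20.2]
opening: -0.0003
grip_force: 10.2
```

Pad 2 is firm: it stayed at 0.048 m up to 20 N. Pad 1 sank to 0.0444 m, starting at about 5 N and stiffening past 9 N, so the front left corner is the one that gives. Next is button 1.

Request:
play_rows:
  series:
    - [0, [0, 0, -0.1], [0, 0, 0]]
    - [0, [0, 0, -0.4], [0, 0, 0]]
    - [0, [0, 0, -0.4], [0, 0, 0]]
    - [0, [0, 0, 0], [0, 0, 0]]
    - [0, [0, 0, 0], [0, 0, 0]]

```text
t: 7.5
tool_pos: [0.6074, 0.11, 0.0893]
tool_rot: [0.641, 3.075, 0.0]
contact_force: [0.2, 1.0, 0.8]
opening: 0.0
grip_force: 0.0
```

```bash
python3 -c "
from h import *
o=ctrl.get_obs();print(o['tool_pos'],o['contact_force']);go([.504,.143,.062])"
```

```text
[0.60743312 0.11003338 0.08933685] [0.16827877 1.03217844 0.82280175]
tool shift in units of 0.05: [ 2.16 -0.22  0.55] axes x,y: [[-0.917, 0.399, -0.0], [0.399, 0.917, 0.0]]
```

Request:
play_rows:
  series:
    - [0, [0.72, -0.07, 0], [0, 0, 0]]
    - [0, [0.72, -0.07, 0], [0, 0, 0]]
    - [0, [0.72, -0.08, 0], [0, 0, 0]]
    - [0, [0, 0, 0.4], [0, 0, 0]]
    - [0, [0, 0, 0.1], [0, 0, 0]]
    - [0, [0, 0, 0], [0, 0, 0]]

```text
t: 8.25
tool_pos: [0.5038, 0.1429, 0.0636]
tool_rot: [-0.641, -3.074, 0.001]
contact_force: [-0.3, -0.9, 0.1]
opening: 0.0002
grip_force: 0.0
```

Request:
play_rows:
  series:
    - [0, [0, 0, 0.04], [0, 0, 0]]
    - [0, [0, 0, 0.04], [0, 0, 0]]
    - [0, [0, 0, 0.04], [0, 0, 0]]
    - [0, [0, 0, 0.04], [0, 0, 0]]
    - [0, [0, 0, 0], [0, 0, 0]]

```text
t: 8.88
tool_pos: [0.5047, 0.1431, 0.0575]
tool_rot: [0.641, 3.075, 0.0]
contact_force: [-1.9, -0.6, 5.6]
opening: -0.0001
grip_force: 2.5
```

Request:
play_rows:
  series:
    - [0, [0, 0, 0.04], [0, 0, 0]]
    - [0, [0, 0, 0.04], [0, 0, 0]]
    - [0, [0, 0, 0.04], [0, 0, 0]]
    - [0, [0, 0, 0.04], [0, 0, 0]]
    - [0, [0, 0, 0], [0, 0, 0]]

```text
t: 9.5
tool_pos: [0.5047, 0.1431, 0.0495]
tool_rot: [0.641, 3.075, 0.0]
contact_force: [-2.2, -0.8, 6.4]
opening: 0.0
grip_force: 2.7
```

Request:
play_rows:
  series:
    - [0, [0, 0, 0.03], [0, 0, 0]]
    - [0, [0, 0, 0.03], [0, 0, 0]]
    - [0, [0, 0, 0], [0, 0, 0]]

```text
t: 9.88
tool_pos: [0.5049, 0.1431, 0.0479]
tool_rot: [0.64, 3.075, -0.0]
contact_force: [-6.2, -1.3, 13.8]
opening: 0.0001
grip_force: 6.9
```

Request:
play_rows:
  series:
    - [0, [0, 0, 0.03], [0, 0, 0]]
    - [0, [0, 0, 0], [0, 0, 0]]

```text
t: 10.12
tool_pos: [0.5051, 0.1432, 0.0479]
tool_rot: [-0.64, -3.076, 0.001]
contact_force: [-10.0, -2.6, 22.8]
opening: 0.0001
grip_force: 11.0
```

Request:
play_rows:
  series:
    - [0, [0, 0, -0.1], [0, 0, 0]]
    - [0, [0, 0, -0.4], [0, 0, 0]]
    - [0, [0, 0, -0.4], [0, 0, 0]]
    - [0, [0, 0, 0], [0, 0, 0]]

```text
t: 10.62
tool_pos: [0.5055, 0.1433, 0.0905]
tool_rot: [0.64, 3.072, 0.002]
contact_force: [0.5, -1.4, 0.3]
opening: 0.0002
grip_force: 0.0
```

```bash
python3 -c "
from h import *
go([.533,.107,.055])"
```

```text
tool shift in units of 0.05: [-0.79 -0.45  0.71] axes x,y: [[-0.917, 0.399, -0.003], [0.399, 0.917, 0.002]]
```

Request:
play_rows:
  series:
    - [0, [0, 0, -0.9], [0, 0, 0]]
    - [0, [0, 0, -0.9], [0, 0, 0]]
    - [0, [0.6, 0.6, -0.5], [0, 0, 0]]
    - [0, [0.6, 0.6, 0], [0, 0, 0]]
    - [0, [0.6, 0.6, 0], [0, 0, 0]]
    - [0, [0.6, 0.6, 0], [0, 0, 0]]
    - [0, [0.6, 0.6, 0], [0, 0, 0]]
    - [0, [0, 0, 0], [0, 0, 0]]

```text
t: 11.62
tool_pos: [0.425, 0.3421, 0.2022]
tool_rot: [-0.634, -3.075, 0.002]
contact_force: [0.5, -0.6, -0.7]
opening: -0.0001
grip_force: 0.0
```

```bash
python3 - <<'E'
from h import *
d=imaging.get_image("scene");cv2.imwrite("pics/s3.png",cv2.resize(d["color"][150:260,240:380],None,fx=5,fy=5,interpolation=cv2.INTER_CUBIC))
o=ctrl.get_obs();print(o["t"],o["tool_pos"],o["contact_force"])
E
```

```text
11.675 [0.42564529 0.34093251 0.20234551] [ 0.15531321  0.3025005  -0.45224854]
```

View pics/s3.png

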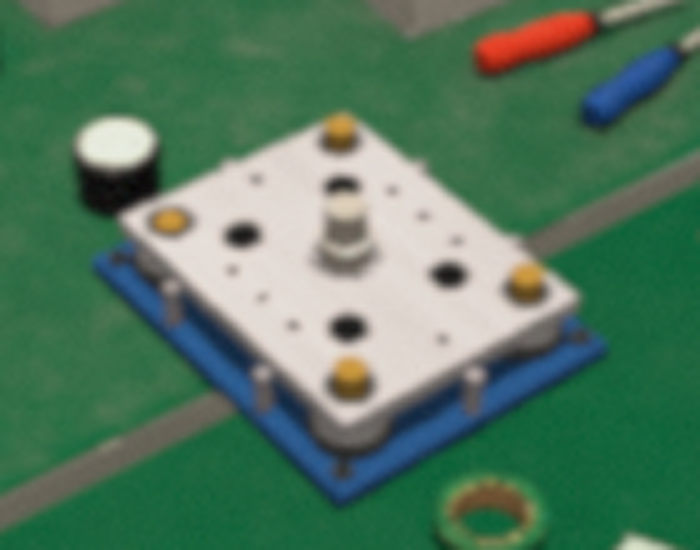

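The front left button (crop 170,220) is down. The other three are raised, the gauge still stands at (345,230), and the plate has not moved. Handing in.

```bash
python3 -c "
from station import ctrl
print(ctrl.finish_job())"
```

```text
the job is handed in; nothing more can be done
None
```

The front left corner was the one that gave; its shim button is pressed fully home, the other three buttons are raised, the plate and gauge look unmoved in the last picture, the arm is clear, and the job is handed in at about 12 s.

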